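# Point out the due sample, the dropper and the slide box

## Robot

A 6-joint arm with a two-finger parallel gripper is mounted at the origin on a cart in front of the work surface, level with it; the furniture and walls round the work are solid. World frame = base frame: x ahead of the robot, y to its left, z up, the work surface at z = 0. Lengths are in m, angles in degrees, forces in N, time in s.
With the tool pointing down it reaches from about 0.4 to 0.825 m from the base axis. Payload 7 kg.
Tool frame: the origin (TCP) lies midway between the tips of the shut fingers; the grasp point (between the pads) lies 19 mm behind it; z points along the fingers, y is the direction in which the jaws open and shut (so a half turn about z gives the same grasp; the last joint's range is limited). The gripper opens to 88 mm and grips with 3 to 60 N. Pads are 19 mm wide; open, the fingers measure 130 mm over their backs; the gripper's body (78 mm by 193 mm) begins 47 mm behind the grasp point.
Start: joints at [-48.696, 20.546, 0.682, 0, -70.136, -16.507], TCP at [0.283, -0.613, 0.193] pointing down, gripper open.
Joint ranges: [-176.03, 176.03], [-82.01, 121.73], [-58.28, 71.71], [-173.87, 95.51], [-174.79, -0.11], [-173.66, 173.66]. Speed limits (degrees/s): [136.94, 136.94, 172.46, 180, 180, 180].

## Interface

Orientations are given as a 3x3 rotation matrix whose columns are the frame's x, y, z axes.
In Python, from rig import robot gives the robot as it stands. Calls block until the motion is done:
- robot.goto(position, orientation): joint-space move of the TCP to a pose.
- robot.servo_line(position, ori=None, speed=0.15): straight line of the TCP; ori=None keeps the orientation; speed is the mean speed in m/s.
- robot.movej(angles): joint-space move.
- robot.move_gripper(opening): opening from 0.0 (shut) to 1.0 (fully open); the grip force is fixed at half the most; returns when the fingers have stopped.
- robot.dwell(seconds).
- robot.ik(position, orientation): joint angles nearest the present ones, or None.
- robot.grab_frame(name): name is "scene" or "side" or "wrist"; returns (picture, depth): 420x560x3 uint8, red, green, blue; 420x560 float32, m along the optical axis (not along the pixel's ray), 0 where there is no reading.
- robot.camera_info(name): a dict with "vfov" (degrees; the focal length in pixels is half the picture's height over the tangent of half this angle, whatever the lens; pixels are square), "cx", "cy" (the principal point, pixels), "k1" (the pictures are not rectified: a ray, as slopes to the right and down, at radius r is drawn at 1 + k1 r^2 times it, then the intrinsics apply), "view" (4x4, takes a point from world to camera coordinates); the wrist camera has in their place "T_tool_cam" (4x4, takes a point from camera to tool coordinates, whose origin is the TCP and whose axes are the flange's). Camera axes: x right, y down, z forward; pixel columns grow to the right and rows downward; lengths in m; the calibration is good to about 2 mm. A picture is of the moment at which its call begins: read the wrist's pose just before it. camera_info takes no time and is no camera call.
A pose or a line that the arm cannot do raises robot.Unreachable and nothing moves.
- robot.job_done(): hands the job in, once; it reports no verdict.
Readings, each from a call of its own:
- robot.read_t(): time.
- robot.read_qpos(): joint angles.
- robot.read_qvel(): joint speeds.
- robot.read_effort(): joint torques, N m.
- robot.read_position(): TCP position.
- robot.read_tcp_rot(): TCP orientation.
- robot.read_force(): force on the tool from outside, world axes, zero at the start.
- robot.read_ft_torque(): the same for the moment, N m.
- robot.read_grip_width(): opening from 0.0 (shut) to 1.0 (fully open).
Only numpy, scipy, OpenCV 4.12 (cv2) and the standard library are available. Lean on these libraries where they do the work, as an engineer would, in place of code of your own. Each camera call takes 0.05 s, during which the arm holds its last target.

## Task

Show the trainee what the next smear needs by pointing down with the fingertips, a couple of centimetres above the middle of each thing and about two seconds each: first the specimen cup that has the bench timer lying right in front of it, then the small dropper bottle with the pointed nozzle (not the taller bottle with the round cap), and last the closed slide box. Touch and move nothing, do not point down at the other cups, the tub or the taller bottle, and finish still pointing at the slide box, clear of it.

Things in the scene. Friction and masses are not known exactly. Their poses are not given: they have to be found in the camera images.
- cup_1_lid (a point): One of three identical screw-cap specimen cups: 60 mm across, 66 mm high, standing upright in a ragged row left of the microscope. Which of the three has the timer in front of it changes; the other two have no timer within 95 mm (centre to centre, seen from above). This point is the centre of the lid's top, 66 mm above the worktop.
- cup_2_lid (a point): One of three identical screw-cap specimen cups: 60 mm across, 66 mm high, standing upright in a ragged row left of the microscope. Which of the three has the timer in front of it changes; the other two have no timer within 95 mm (centre to centre, seen from above). This point is the centre of the lid's top, 66 mm above the worktop.
- cup_3_lid (a point): One of three identical screw-cap specimen cups: 60 mm across, 66 mm high, standing upright in a ragged row left of the microscope. Which of the three has the timer in front of it changes; the other two have no timer within 95 mm (centre to centre, seen from above). This point is the centre of the lid's top, 66 mm above the worktop.
- timer: Flat digital bench timer, 66 x 64 mm, 18 mm high, lying about 72 mm (centre to centre) from one specimen cup, on that cup's robot side (-x). Origin: centre of its underside.
- dropper_tip (a point): Small dropper bottle, 26 mm across, 66 mm high, with a pointed nozzle, standing upright right of the worktop's middle (-y), the slide box near it on either side. This point is the tip of the nozzle, 66 mm above the worktop.
- slide_box_lid (a point): Closed flat slide box, 38 x 89 mm, 32 mm high, lying right of the worktop's middle (-y), near the dropper bottle. This point is the centre of its lid's top, 32 mm above the worktop; its y axis runs along the 89 mm length.
- swab_tub_lid (a point): Low round tub with a lid, 48 mm across, 41 mm high, behind the cups; not to be pointed at. This point is the centre of the lid's top.
- forceps: Straight metal forceps, 124 mm long, 10 mm high, lying flat near the worktop's front edge. Origin: centre of its underside. A bystander, to be left where it is.
- marker: Marker pen, 130 mm long, 14 mm high, lying flat behind the cups at the left. Origin: centre of its underside. A bystander, to be left where it is.
- stain_bottle_cap (a point): Taller reagent bottle with a round screw cap, 50 mm across, 111 mm high, standing at the right, beyond the dropper and slide box; not to be pointed at. This point is the centre of the cap's top.
- cup_1: The body of the thing of that name; origin: centre of its underside.
- cup_2: The body of the thing of that name; origin: centre of its underside.
- cup_3: The body of the thing of that name; origin: centre of its underside.
- oil_dropper: The body of the thing of that name; origin: centre of its underside.
- slide_box: The body of the thing of that name; origin: centre of its underside.
- swab_tub: The body of the thing of that name; origin: centre of its underside.
- stain_bottle: The body of the thing of that name; origin: centre of its underside.

How it is judged (in metres and radians):
On the way, in this order (a step that is already met when the one before it is completed fails the run):
1. the fingertips point down at the specimen cup with the timer in front of it and dwell there (horizontal distance between the grasp point and cup_2_lid below 0.025 m and z of the grasp point in the frame of cup_2_lid between 0 and 0.095 m), for 1.2 s.
2. the fingertips point down at the small dropper bottle and dwell there (horizontal distance between the grasp point and dropper_tip below 0.025 m and z of the grasp point in the frame of dropper_tip between 0 and 0.095 m), for 1.2 s.
3. the fingertips point down at the slide box and dwell there (horizontal distance between the grasp point and slide_box_lid below 0.025 m and z of the grasp point in the frame of slide_box_lid between 0 and 0.095 m), for 1.2 s.
At the end, for the whole second after the job is handed in: The point between the fingertips is within 25 mm (horizontally) of the middle of the slide box and less than 95 mm above its lid, touching nothing; every loose thing is at rest within 8 mm of where it stood (all of step 3 and distance of each of cup_1, cup_2, cup_3, timer, oil_dropper, slide_box, swab_tub, forceps, marker, stain_bottle from where it was at the start of the episode below 0.008 m and linear speed of each of cup_1, cup_2, cup_3, timer, oil_dropper, slide_box, swab_tub, forceps, marker, stain_bottle below 0.02 m/s).
It fails at once if the robot touches something (contact force between any of the arm, the fingers and anything else above 0.3 N).
It fails at once if something is moved or lifted (distance of any of cup_1, cup_2, cup_3, timer, oil_dropper, slide_box, swab_tub, forceps, marker, stain_bottle from where it was at the start of the episode above 0.008 m).
It fails at once if the fingertips come down over a wrong cup, the tub or the taller bottle (grasp point within 25 mm of its middle and less than 80 mm above its lid) ((horizontal distance between the grasp point and cup_1_lid below 0.025 m and z of the grasp point in the frame of cup_1_lid between 0 and 0.08 m) or (horizontal distance between the grasp point and cup_3_lid below 0.025 m and z of the grasp point in the frame of cup_3_lid between 0 and 0.08 m) or (horizontal distance between the grasp point and swab_tub_lid below 0.025 m and z of the grasp point in the frame of swab_tub_lid between 0 and 0.08 m) or (horizontal distance between the grasp point and stain_bottle_cap below 0.025 m and z of the grasp point in the frame of stain_bottle_cap between 0 and 0.08 m)).
It also fails if it takes over 54 s, if anything falls off the work surface, if the arm or the gripper's body presses on something with over 40 N, if the wrist force passes 120 N, or if a joint passes its speed limit or range.

## Working session

There is one attempt and no reset: what is moved stays moved. The work goes in short steps, each a Python script; the robot and the scene stay as the last script left them, time stands still between calls to the robot, and variables do not carry over. Pictures are saved under pics/ and viewed, and the job is handed in when it is done.

```bash
mkdir -p pics; ls; python3 - <<'E'
from rig import robot
import cv2,numpy as np
for n in ["scene","side","wrist"]:
    im,d=robot.grab_frame(n); cv2.imwrite(f"pics/{n}0.png",im[:,:,::-1]); np.savez(f"{n}0.npz",im=im,d=d)
    print(n,robot.camera_info(n))
print(robot.read_t(),robot.read_tcp_rot(),robot.read_grip_width())
E
```

```text
pics
scene {'vfov': 44.968101611048795, 'cx': 282.1686177331592, 'cy': 219.30582404630144, 'k1': -0.12261187723258501, 'view': array([[-0.61962574, -0.78487271, -0.00622595,  0.42595537],
       [-0.34293264,  0.27784964, -0.89732758,  0.27904249],
       [ 0.70601781, -0.55387219, -0.44132126,  0.90100532],
       [ 0.        ,  0.        ,  0.        ,  1.        ]])}
side {'vfov': 49.1226992840068, 'cx': 271.2924397347255, 'cy': 210.85459643981895, 'k1': -0.037852157526423215, 'view': array([[-0.99987792,  0.01380047, -0.00732682,  0.62751213],
       [ 0.01433147,  0.62322512, -0.78191116,  0.04386741],
       [-0.00622448, -0.78192071, -0.62334682,  1.20341419],
       [ 0.        ,  0.        ,  0.        ,  1.        ]])}
wrist {'vfov': 64.32509542370224, 'cx': 280.31852968314274, 'cy': 209.56035176271075, 'k1': -0.03770309475822844, 'T_tool_cam': array([[-5.43423929e-04, -9.53330186e-01, -3.01929232e-01,
         8.15273012e-02],
       [ 9.99999839e-01, -4.69273685e-04, -3.18124452e-04,
        -1.11467021e-03],
       [ 1.61590200e-04, -3.01929356e-01,  9.53330288e-01,
        -1.91709352e-01],
       [ 0.00000000e+00,  0.00000000e+00,  0.00000000e+00,
         1.00000000e+00]])}
0.15 [[-9.07838223e-01 -4.19320147e-01 -6.12537875e-04]
 [-4.19320578e-01  9.07837633e-01  1.04192818e-03]
 [ 1.19183455e-04  1.20275197e-03 -9.99999270e-01]] 0.9985372976254013
```

View pics/scene0.png

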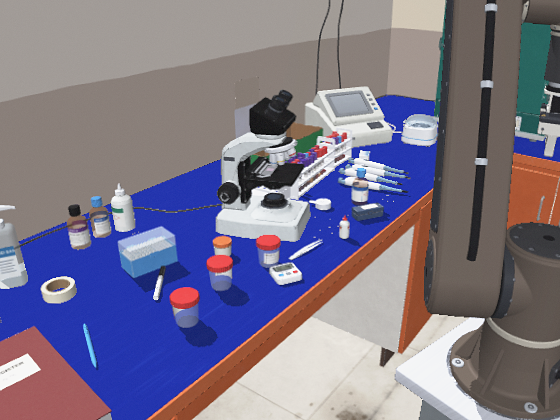

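View pics/side0.png

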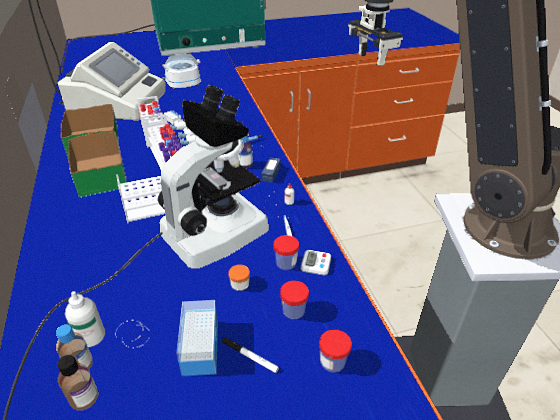

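View pics/wrist0.png

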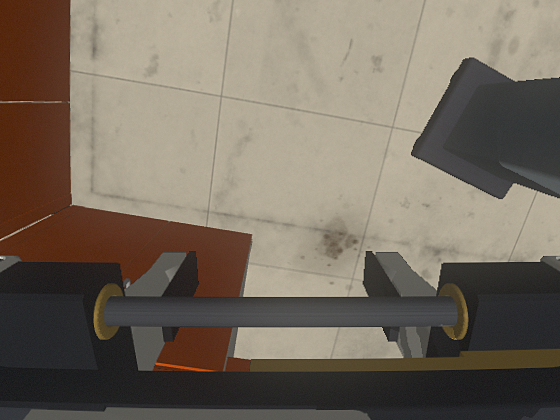

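The scene view shows red-lidded cups at (268,243), (220,264) and (185,295), with the timer at (286,273). It also shows the dropper at (344,228), a dark box at (368,212), a taller bottle at (360,188), the tub at (222,243) and the microscope at (265,190). I'll enlarge these and compute the points.

```bash
cat > h.py <<'E'
import numpy as np,cv2
def K(ci):
    f=210/np.tan(np.radians(ci['vfov'])/2); return f
def ray(ci,u,v):
    f=K(ci); Km=np.array([[f,0,ci['cx']],[0,f,ci['cy']],[0,0,1.]])
    p=cv2.undistortPoints(np.array([[[u,v]]],float),Km,np.array([ci['k1'],0,0,0.]))[0,0]
    return np.array([p[0],p[1],1.])
def pt(ci,T,u,v,d=None,z=None):  # T cam->world
    r=ray(ci,u,v)
    if d is not None: return T[:3,:3]@(r*d)+T[:3,3]
    w=T[:3,:3]@r; s=(z-T[2,3])/w[2]; return T[:3,3]+s*w
def T0(ci): return np.linalg.inv(ci['view'])
def cloud(ci,T,d):
    f=K(ci); Km=np.array([[f,0,ci['cx']],[0,f,ci['cy']],[0,0,1.]])
    v,u=np.mgrid[0:420,0:560]
    p=cv2.undistortPoints(np.stack([u,v],-1).reshape(-1,1,2).astype(float),Km,np.array([ci['k1'],0,0,0.])).reshape(420,560,2)
    X=np.concatenate([p,np.ones((420,560,1))],-1)*d[...,None]
    return X@T[:3,:3].T+T[:3,3]
E
python3 - <<'E'
from rig import robot
from h import *
for n,boxes in {"scene":dict(a=(150,225,300,335),b=(310,150,430,240)),"side":dict(a=(210,215,370,380),b=(220,120,320,240))}.items():
    z=np.load(n+"0.npz"); im,d=z['im'],z['d']; ci=robot.camera_info(n)
    for k,(x0,y0,x1,y1) in boxes.items():
        s=5 if k=='a' and n=='scene' else 4.8
        s=min(800/(x1-x0),600/(y1-y0)); cv2.imwrite(f"pics/{n}_{k}.png",cv2.resize(im[y0:y1,x0:x1,::-1],None,fx=s,fy=s,interpolation=cv2.INTER_CUBIC)); print(n,k,s)
    P=cloud(ci,T0(ci),d); hsv=cv2.cvtColor(im,cv2.COLOR_RGB2HSV)
    red=(((hsv[...,0]<6)|(hsv[...,0]>174))&(hsv[...,1]>170)&(hsv[...,2]>120)&(P[...,2]>.02)&(P[...,2]<.12)&(d>0)).astype(np.uint8)
    N,L,S,C=cv2.connectedComponentsWithStats(red)
    for i in range(1,N):
        if S[i,4]>40:
            q=P[L==i]; t=q[q[:,2]>np.percentile(q[:,2],90)-.006]; print(n,C[i].round(),S[i,4],'top z',np.median(t[:,2]).round(4),'xy',((t.min(0)+t.max(0))/2)[:2].round(4),'ext',(t.max(0)-t.min(0))[:2].round(3))
S={"scene":dict(timer=(286,272),dropper=(344,220),box=(367,211),tall=(360,173),tub=(222,240)),"side":dict(timer=(317,262),dropper=(289,188),box=(271,166),tub=(239,271),tall=(246,150))}
for n in S:
    d=np.load(n+"0.npz")['d'];ci=robot.camera_info(n)
    for k,(u,v) in S[n].items(): print(n,k,pt(ci,T0(ci),u,v,d=d[v,u]).round(4))
E
```

```text
scene a 5.333333333333333
scene b 6.666666666666667
scene [269. 242.] 220 top z 0.0648 xy [0.5935 0.1173] ext [0.061 0.055]
scene [220. 264.] 230 top z 0.065 xy [0.5827 0.2634] ext [0.061 0.06 ]
scene [184. 298.] 314 top z 0.0658 xy [0.5112 0.3915] ext [0.058 0.056]
side a 3.6363636363636362
side b 5.0
side [167. 130.] 75 top z 0.1097 xy [ 0.9393 -0.3468] ext [0.045 0.102]
side [286. 245.] 397 top z 0.0664 xy [0.5948 0.1212] ext [0.056 0.055]
side [294. 293.] 548 top z 0.066 xy [0.5836 0.2644] ext [0.055 0.059]
side [335. 344.] 730 top z 0.0655 xy [0.5139 0.3931] ext [0.056 0.058]
scene timer [0.5162 0.1236 0.014 ]
scene dropper [ 0.5715 -0.1183  0.0539]
scene box [ 0.6099 -0.2508  0.0269]
scene tall [ 0.697  -0.3059  0.1047]
scene tub [0.7069 0.1788 0.0377]
side timer [0.5208 0.1302 0.0142]
side dropper [ 0.5766 -0.1254  0.0474]
side box [ 0.6246 -0.2624  0.0314]
side tub [0.7023 0.1818 0.0411]
side tall [ 0.6994 -0.2941  0.0694]
```

```bash
python3 - <<'E'
import cv2,numpy as np
a=cv2.imread('pics/scene_b.png');b=cv2.imread('pics/side_b.png');print(a.shape,b.shape)
E
```

```text
(600, 800, 3) (600, 500, 3)
```

View pics/scene_b.png

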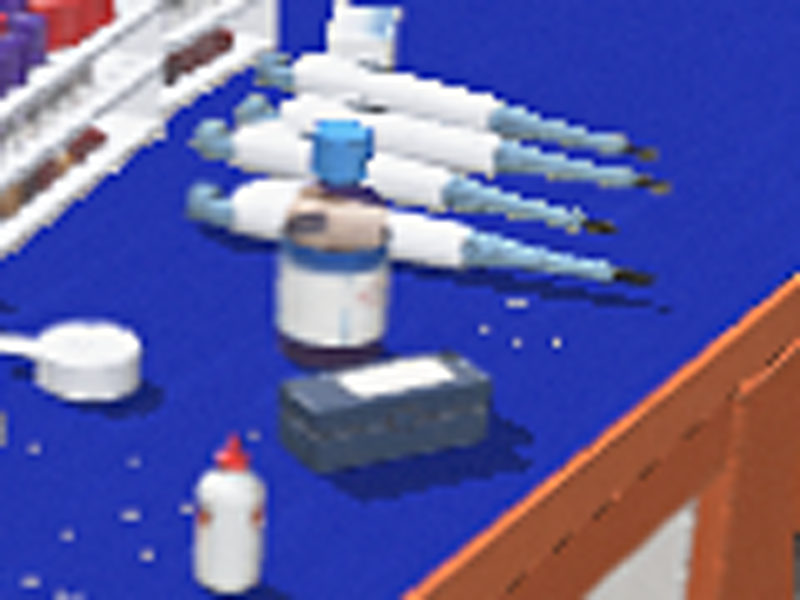

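View pics/side_b.png

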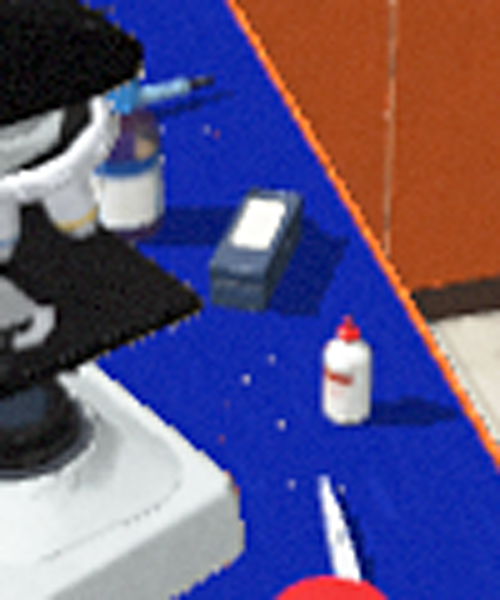

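View pics/scene_a.png

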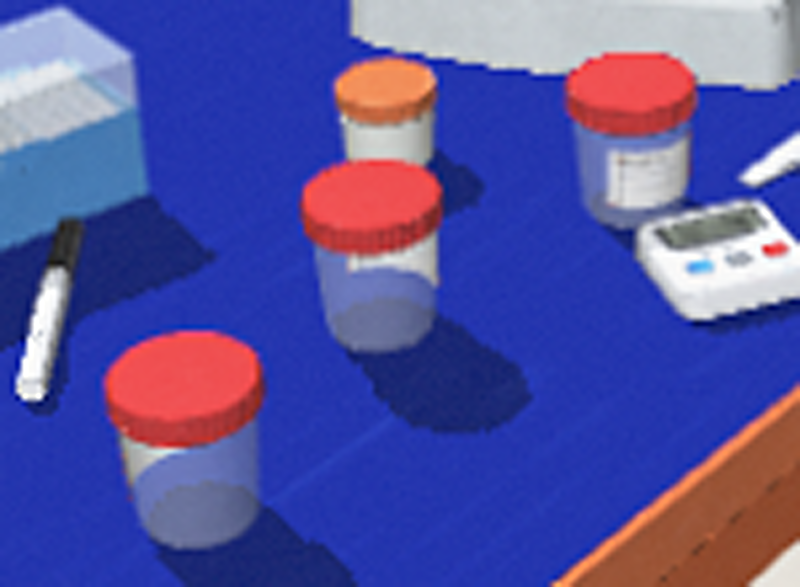

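Cup with the timer is at about (0.594, 0.119): the timer at (0.518, 0.127) is about 76 mm from it on the -x side, and the other cups are much farther away. Next I'll refine the dropper and box, and map the tall obstacles along the way.

```bash
python3 - <<'E'
from rig import robot
from h import *
q={"scene":dict(tip=((345.1,215.6),.066),box=((367.6,207),.032),cA=((352.3,207.7),.032),cB=((358.5,211.5),.032),cC=((383.5,206.7),.032),cD=((376,202.8),.032),cap=((361.4,170),.111)),
"side":dict(tip=((289.4,184),.066),box=((271,166.6),.032),cA=((269.4,158),.032),cB=((280,159.4),.032),cC=((272.4,176),.032),cD=((262.4,173),.032))}
for n in q:
    ci=robot.camera_info(n)
    for k,((u,v),z) in q[n].items(): print(n,k,pt(ci,T0(ci),u,v,z=z)[:2].round(4))
H=np.full((17,24),0.)
for n in ("scene","side"):
    ci=robot.camera_info(n);d=np.load(n+"0.npz")['d'];P=cloud(ci,T0(ci),d)[d>0]
    m=(P[:,0]>.45)&(P[:,0]<.875)&(P[:,1]>-.4)&(P[:,1]<.2)&(P[:,2]<.6)
    for p in P[m]:
        i=int((p[0]-.45)/.025);j=int((p[1]+.4)/.025); H[i,j]=max(H[i,j],p[2])
print("cols y from",np.arange(-.4,.2,.025).round(3))
for i in range(17): print(round(.45+.025*i,3),' '.join('%3d'%(1000*h) for h in H[i]))
for R in ([[-1,0,0],[0,1,0],[0,0,-1]],):
  for p in ((.594,.119,.096),(.574,-.122,.096),(.62,-.255,.062),(.574,-.122,.25)):
    print(p,robot.ik(np.array(p),np.array(R,float)))
E
```

```text
scene tip [ 0.5713 -0.1214]
scene box [ 0.6204 -0.2641]
scene cA [ 0.6451 -0.2259]
scene cB [ 0.6157 -0.2212]
scene cC [ 0.5926 -0.3019]
scene cD [ 0.6252 -0.3055]
scene cap [ 0.7007 -0.3153]
side tip [ 0.5762 -0.1182]
side box [ 0.6247 -0.2582]
side cA [ 0.629  -0.3068]
side cB [ 0.5965 -0.2979]
side cC [ 0.6212 -0.2079]
side cD [ 0.6505 -0.2243]
cols y from [-0.4   -0.375 -0.35  -0.325 -0.3   -0.275 -0.25  -0.225 -0.2   -0.175
 -0.15  -0.125 -0.1   -0.075 -0.05  -0.025  0.     0.025  0.05   0.075
  0.1    0.125  0.15   0.175  0.2  ]
0.45   0   0   0   0   0   0   0   0   0   0   0   0   0   0   0   4   3   2   3   4   3   3   4   3
0.475   0   0   0   0   0   0   0   0   0   0   0   2   3   3   2   3   4   3   4  14  19  18  16   3
0.5   0   0   0   0   0   0   0   0   3   4   3   4   3   5   4   4   3   3   2  17  20  21  20   3
0.525   0   0   0   0   2   1   3   2   4   3   3   4   4   3   4   2   3   2   3  19  20  19  18   3
0.55   5   3   3   4   4   5   4   3   4   2  63  67   4   3   4   4   6   8   4  67  69  68   3   2
0.575   3   4   4  31  33   4   3   3   3   2  57  66
[... 880 characters left out ...]
 2   2   0   1   2   0   0   0   0 347 350 349 264 263 256 233 142  50   3   4
0.825  25  21   1   1   1   1   1   0  76   0  58  58   0  46 180 179 261 258 249 231 134  23   3   2
0.85  21   2   3   1   2  81 114 109  64  51  54  46  48  46  50  49 240 245 235 217   3   4   3   4
(0.594, 0.119, 0.096) [  29.78619555   18.58629248  -15.73341137    0.          -55.68029616
 -119.78619555]
(0.574, -0.122, 0.096) [  7.07812296  16.94562331 -18.1643739    0.         -54.89000279
 -97.07812296]
(0.62, -0.255, 0.062) [ -5.73219528  25.90998953  -9.14692488   0.         -54.94308558
 -84.26780472]
(0.574, -0.122, 0.25) [  7.07812296  10.46116241  -5.66408454   0.         -73.87475305
 -97.07812296]
```

The two views agree to within 6 mm on the dropper tip (0.574, -0.120) and the box centre (0.622, -0.261). The microscope stands at x > 0.65, y -0.12 to 0.08, and is about 0.37 m high. I'll travel retracted and high, then look.

```bash
python3 - <<'E'
from rig import robot
from h import *
R=np.array([[-1,0,0],[0,1,0],[0,0,-1.]])
print(robot.read_t()); robot.move_gripper(0.0); print(robot.read_t())
for p in ((.30,-.45,.30),(.45,-.10,.30),(.46,.12,.25)):
    q=robot.ik(np.array(p),R); print(q)
    robot.goto(np.array(p),R if p[1]>-.4 else robot.read_tcp_rot()); print(robot.read_t(),robot.read_position(),robot.read_force())
    if p[1]==-.10:
        for n in ("scene","side"):
            im,d=robot.grab_frame(n); cv2.imwrite(f"pics/{n}1.png",im[:,:,::-1])
im,d=robot.grab_frame("wrist"); cv2.imwrite("pics/wrist2.png",im[:,:,::-1]); np.savez("w2.npz",im=im,d=d,p=robot.read_position(),R=robot.read_tcp_rot())
E
```

```text
0.15
1.575
[-35.53865266   4.79148213  -5.98167013   0.         -79.22684774
 -54.46134734]
2.375 [ 0.30013728 -0.44991616  0.29986487] [-0.5788596  -0.21524529 -0.25467351]
[  12.05807482   -3.43566007  -14.3373102     0.          -79.09834987
 -102.05807482]
3.7917 [ 0.45008808 -0.10067684  0.29955661] [-0.7871947   0.49327552  0.93671911]
[  38.41517784   -0.70243225  -18.11259671    0.          -72.58983554
 -128.41517784]
4.7917 [0.46014851 0.1196494  0.25018708] [ 0.69129693 -0.20597058 -0.83653421]
```

View pics/side1.png

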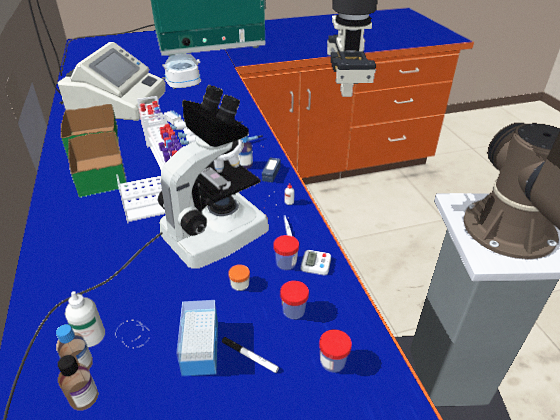

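View pics/scene1.png

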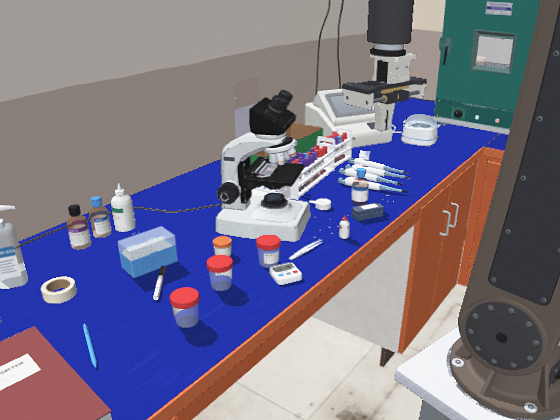

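View pics/wrist2.png

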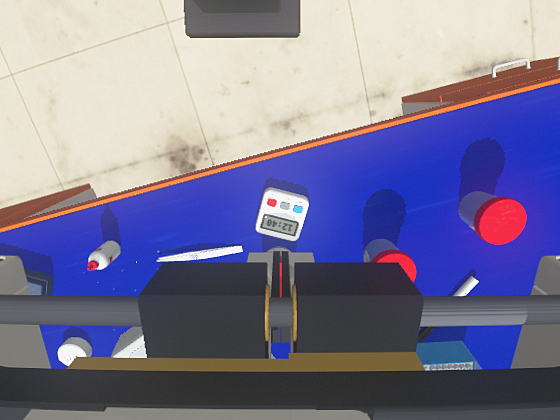

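The wrist view shows the timer at (283,214), the dropper nozzle at (92,266) and the two cups without a timer at (390,265) and (500,220). The target cup is hidden behind the fingers. I'll cross-check this against the calibration, then step over the cup in small moves while looking.

```bash
python3 - <<'E'
from rig import robot
from h import *
ci=robot.camera_info("wrist");z=np.load("w2.npz");T=np.eye(4);T[:3,:3]=z['R'];T[:3,3]=z['p'];T=T@ci['T_tool_cam']
for k,(u,v,zz) in dict(tip=(92,266,.066),timer=(283,214,.018),cup3=(500,220,.066)).items(): print(k,pt(ci,T,u,v,z=zz).round(4))
robot.servo_line(np.array([.592,.119,.19]),speed=.12)
print(robot.read_t(),robot.read_position(),robot.read_force())
for n in ("scene","side"):
    im,d=robot.grab_frame(n); cv2.imwrite(f"pics/{n}3.png",im[:,:,::-1])
E
```

```text
tip [ 0.5731 -0.1202  0.066 ]
timer [0.5198 0.1219 0.018 ]
cup3 [0.5119 0.3849 0.066 ]
6.2 [0.5917907  0.11908773 0.19064395] [-0.08452077  0.31321299  1.58295316]
```

View pics/side3.png

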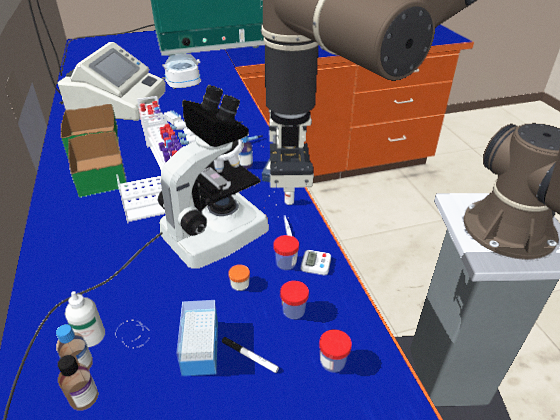

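View pics/scene3.png

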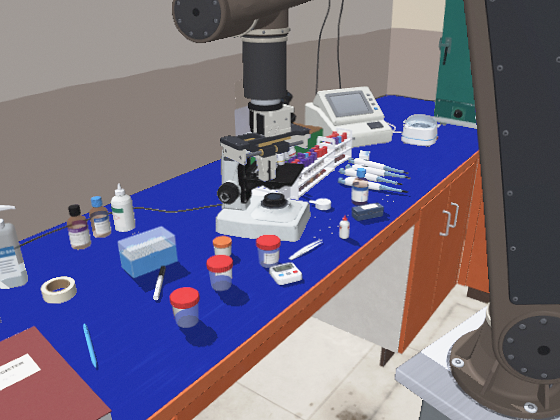

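All three views agree: dropper (0.573, -0.120), cup 3 well away, timer in front of the first cup. The forearm stays high. I'll turn the jaws away from the microscope to give the gripper body room, then point at the cup.

```bash
cat >> h.py <<'E'
def Rz(a):
    a=np.radians(a);s,c=np.sin(a),np.cos(a); return np.array([[-c,s,0],[s,c,0],[0,0,-1.]])
E
python3 - <<'E'
from rig import robot
from h import *
st=lambda s:print(s,robot.read_t(),robot.read_position().round(4),robot.read_force().round(2))
robot.goto(np.array([.592,.119,.19]),Rz(35)); st('rot')
robot.servo_line(np.array([.593,.119,.097]),speed=.08); st('down')
for n in ("scene","side"):
    im,d=robot.grab_frame(n); cv2.imwrite(f"pics/{n}4.png",im[:,:,::-1])
robot.dwell(1.9); st('dwelt')
E
```

```text
rot 6.9333 [0.5919 0.1191 0.1903] [-0.13 -0.95  0.39]
down 8.25 [0.5934 0.1192 0.0976] [-0.08  0.42 -0.01]
dwelt 10.25 [0.593 0.119 0.097] [0.06 0.12 0.01]
```

View pics/side4.png

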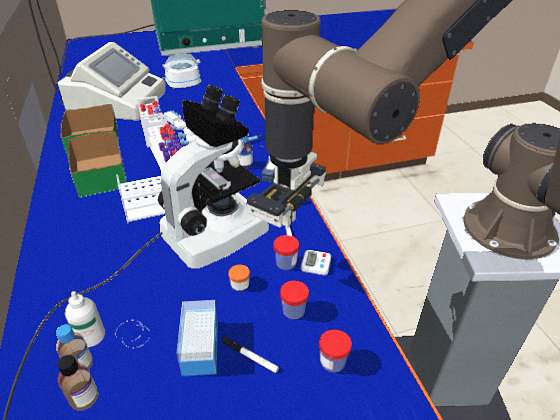

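View pics/scene4.png

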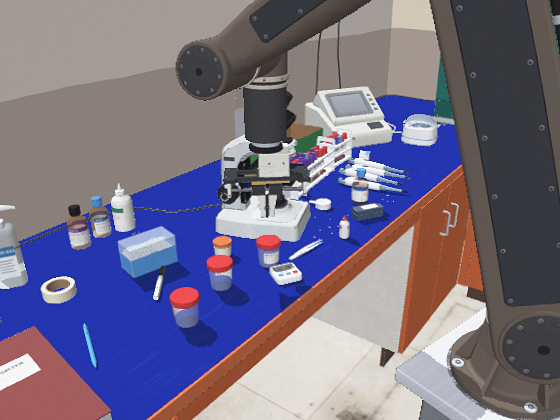

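The fingertips hover over the cup at side (290,235) and scene (268,218), with a gap visible. Before the dropper I'll measure the elbow of the wrist to check that it clears the microscope.

```bash
python3 - <<'E'
from rig import robot
from h import *
q=robot.read_qpos();p=robot.read_position()
A=[];M=[]
for n in ("scene","side"):
    ci=robot.camera_info(n)
    d0=np.load(n+"0.npz")['d']; im,d=robot.grab_frame(n)
    P=cloud(ci,T0(ci),d); P0=cloud(ci,T0(ci),d0)
    ch=(d>0)&((d0-d>.03)|(d0==0)); A.append(P[ch])
    m=(d0>0)&(P0[...,0]>.6)&(P0[...,0]<.9)&(P0[...,1]>-.14)&(P0[...,1]<.13)&(P0[...,2]>.12)&(P0[...,2]<.42); M.append(P0[m])
A=np.vstack(A);M=np.vstack(M)
A=A[(A[:,2]>.15)&(A[:,2]<.8)&(A[:,0]>.3)]
from scipy.spatial import cKDTree
kt=cKDTree(M)
for name,t,j in (("now",p,q[0]),("drop",np.array([.573,-.12,.097]),None),("dropback",np.array([.566,-.12,.097]),None),("box",np.array([.622,-.261,.075]),None)):
    if j is None: j=robot.ik(t,Rz(-35 if name!="box" else 15))[0]
    a=np.radians(j-q[0]);c,s=np.cos(a),np.sin(a);Rr=np.array([[c,-s,0],[s,c,0],[0,0,1]])
    W=A.copy(); B=(W-p)@Rr.T+t
    B=B[B[:,2]>t[2]+.16] # above gripper
    dd,ii=kt.query(B); o=np.argsort(dd)[:400:80]
    print(name,j); print(np.c_[B[o],M[ii[o]],dd[o]].round(3))
lo=A[(A[:,2]>.3)]; 
for z in np.arange(.2,.7,.04):
    L=A[(A[:,2]>z)&(A[:,2]<z+.04)]; print(z.round(2),len(L),L.min(0).round(3)[:2],L.max(0).round(3)[:2])
E
```

```text
now 29.83477382823021
[[0.715 0.014 0.352 0.715 0.013 0.353 0.001]
 [0.58  0.086 0.305 0.672 0.008 0.293 0.121]
 [0.637 0.134 0.374 0.722 0.046 0.339 0.127]
 [0.636 0.134 0.388 0.722 0.046 0.339 0.132]
 [0.608 0.127 0.259 0.685 0.019 0.292 0.137]]
drop 7.2963377781477385
[[ 0.611 -0.09   0.361  0.694 -0.02   0.362  0.108]
 [ 0.609 -0.091  0.364  0.694 -0.02   0.362  0.111]
 [ 0.612 -0.093  0.385  0.694 -0.02   0.362  0.112]
 [ 0.61  -0.093  0.38   0.694 -0.02   0.362  0.113]
 [ 0.603 -0.086  0.378  0.694 -0.02   0.362  0.113]]
dropback 7.389624351938795
[[ 0.604 -0.09   0.361  0.694 -0.02   0.362  0.114]
 [ 0.603 -0.093  0.364  0.694 -0.02   0.362  0.116]
 [ 0.598 -0.085  0.383  0.694 -0.02   0.362  0.117]
 [ 0.609 -0.1    0.38   0.694 -0.02   0.362  0.118]
 [ 0.595 -0.085  0.368  0.694 -0.02   0.362  0.119]]
box -6.244109076260447
[[ 0.674 -0.008  0.443  0.708  0.003  0.375  0.077]
 [ 0.676 -0.007  0.451  0.708  0.003  0.375  0.083]
 [ 0.664 -0.003  0.449  0.708  0.003  0.375  0.086]
 [ 0.683 -0.032  0.453  0.718 -0.02   0.373  0.088]
 [ 0.642 -0.004  0.441  0.694  0.002  0.368  0.09 ]]
0.2 3465 [ 0.506 -1.63 ] [1.667 0.579]
0.24 1287 [ 0.51  -1.687] [1.692 0.551]
0.28 1100 [ 0.533 -1.664] [1.703 0.529]
0.32 1505 [ 0.544 -1.59 ] [1.695 0.553]
0.36 1746 [ 0.544 -1.647] [1.678 0.371]
0.4 1809 [ 0.542 -1.665] [1.706 0.474]
0.44 2296 [ 0.433 -1.646] [1.664 0.491]
0.48 5704 [ 0.408 -1.644] [1.641 0.443]
0.52 9777 [ 0.346 -1.626] [1.692 0.525]
0.56 7257 [ 0.3   -0.299] [1.362 0.472]
0.6 3684 [0.3   0.162] [1.214 0.498]Traceback (most recent call last):
  File "<stdin>", line 24, in <module>
    return umr_minimum(a, axis, None, out, keepdims, initial, where)
ValueError: zero-size array to reduction operation minimum which has no identity
```

Visible arm clearance to the microscope is at least 10 cm for the dropper and 7.5 cm for the box. Carrying on to the dropper.

```bash
python3 - <<'E'
from rig import robot
from h import *
st=lambda s:print(s,robot.read_t(),robot.read_position().round(4),robot.read_force().round(2))
robot.servo_line(np.array([.593,.119,.20]),speed=.1)
robot.servo_line(np.array([.46,.119,.25]),speed=.15); st('back')
robot.goto(np.array([.46,-.12,.25]),Rz(-35)); st('swept')
robot.servo_line(np.array([.568,-.12,.20]),speed=.12)
robot.servo_line(np.array([.572,-.12,.097]),speed=.08); st('down')
for n in ("scene","side"):
    im,d=robot.grab_frame(n); cv2.imwrite(f"pics/{n}5.png",im[:,:,::-1])
robot.dwell(1.9); st('dwelt')
E
```

```text
back 12.6333 [0.4603 0.1191 0.2496] [-0.56 -0.33 -0.56]
swept 14.1583 [ 0.4602 -0.1199  0.2497] [0.61 0.47 0.43]
down 16.7417 [ 0.5724 -0.12    0.0976] [-0.11  0.04 -0.22]
dwelt 18.7417 [ 0.572 -0.12   0.097] [-0.51 -0.21 -0.3 ]
```

View pics/side5.png

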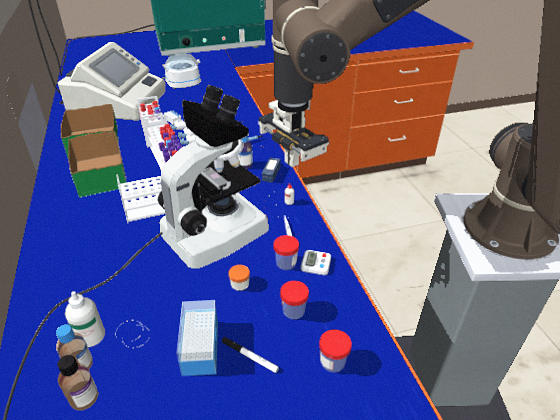

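View pics/scene5.png

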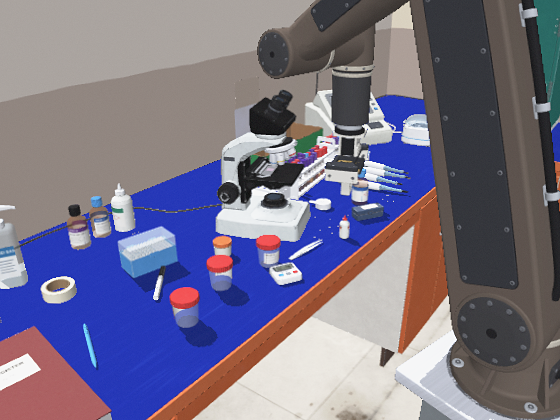

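The fingers are just above the red nozzle (side (291,175) against (289,184), scene (345,207) against (345,216)), and nothing has been disturbed. The slide box is last.

```bash
python3 - <<'E'
from rig import robot
from h import *
st=lambda s:print(s,robot.read_t(),robot.read_position().round(4),robot.read_force().round(2))
robot.servo_line(np.array([.572,-.12,.20]),speed=.1)
robot.servo_line(np.array([.49,-.16,.21]),speed=.15)
robot.goto(np.array([.49,-.261,.21]),Rz(15)); st('swept')
robot.servo_line(np.array([.619,-.261,.17]),speed=.12); st('above')
robot.servo_line(np.array([.620,-.261,.068]),speed=.08); st('down')
for n in ("scene","side"):
    im,d=robot.grab_frame(n); cv2.imwrite(f"pics/{n}6.png",im[:,:,::-1])
robot.dwell(2.0); st('dwelt')
E
```

```text
swept 21.3667 [ 0.4903 -0.2607  0.2094] [0.85 0.74 0.2 ]
above 22.6417 [ 0.6187 -0.2611  0.1706] [ 1.09 -0.36  0.29]
down 24.0667 [ 0.6204 -0.2611  0.0687] [ 0.63 -0.03 -0.43]
dwelt 26.1667 [ 0.62  -0.261  0.068] [-0.42 -0.21  0.46]
```

View pics/side6.png

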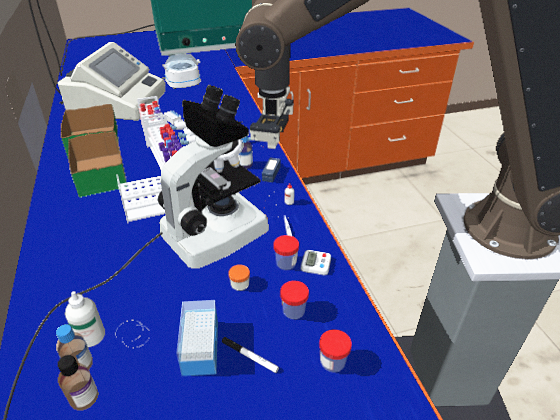

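View pics/scene6.png

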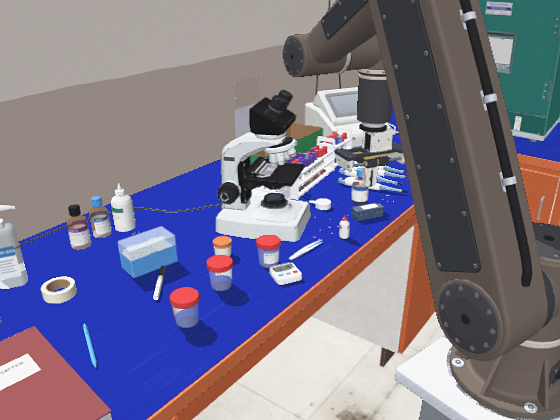

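The fingertips are over the box (side (272,150), scene (369,190)) with a gap, and everything looks where it was. Handing in.

```bash
python3 - <<'E'
from rig import robot
print(robot.read_t(),robot.read_position()); robot.job_done()
E
```

```text
26.1667 [ 0.62001484 -0.26100303  0.06799926]
the job is handed in; nothing more can be done
```

I pointed at all three things in order with the gripper shut, for about two seconds each, and handed the job in at 26.2 s of the 54 s allowed. No verdict came back.

| Step | Thing pointed at | Fingertip position x, y (m) | Height of fingertips above its top |
|---|---|---|---|
| 1 | Specimen cup with the timer in front of it | 0.593, 0.119 | about 31 mm |
| 2 | Dropper bottle nozzle | 0.572, -0.120 | about 31 mm |
| 3 | Slide box | 0.620, -0.261 | about 36 mm |

- **Positions:** the scene and side cameras agreed to about 6 mm on the cup, the dropper and the box. The wrist camera confirmed the dropper. It did not check the cup, which was hidden behind the fingers, and I did not use it for the box.
- **Final check:** the arm finished still over the slide box, with a visible gap in both views. Everything in view looked in its original place, but I judged that by eye and did not re-measure each object.
- **Contact:** force readings stayed near 1 N (1.6 N at most), including in free air, so they cannot rule out contact at the 0.3 N limit. I saw none in the pictures.

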